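# Tuck the drip strip under the candling lamp's skirt and hold it down

### The arm

A 6-joint arm with a two-finger parallel gripper is mounted at the origin on the work surface. World frame = base frame: x ahead of the robot, y to its left, z up, the work surface at z = 0. Lengths are in m, angles in rad, forces in N, time in s.
With the tool pointing down it reaches from about 0.275 to 0.875 m from the base axis. Payload 12.5 kg.
Tool frame: the origin (TCP) lies at the very end of the fingers, on their centre line; the grasp point (between the pads) lies 19 mm behind it (grasp_offset is the distance from the TCP to the grasp point, in m); z points along the fingers, y is the direction in which the jaws open and shut (so a half turn about z gives the same grasp; the last joint's range is limited). The gripper opens to 85 mm and grips with 20 to 120 N. Pads are 22 mm wide; open, the fingers measure 114 mm over their backs; the gripper's body (76 mm by 85 mm) begins 54 mm behind the grasp point. The pads swing forward as they close: fully open they stand 13 mm farther back than shut.
Start: joints at [1.036, 0.351, 1.652, -0, 1.139, -0.085], TCP at [0.239, 0.495, 0.231] pointing down, gripper open.
Joint ranges: [-2.75, 2.75], [-0.79, 2.1], [0.01, 2.65], [-1.57, 4.71], [0.07, 3.14], [-2.87, 2.87]. Speed limits (rad/s): [2.22, 2.22, 2.79, 3.14, 3.14, 3.14].

### API

Orientations are given as a rotation vector (axis times angle).
In Python, from rig import sense, read_camera, camera_info, hand_in, grasp_offset gives the robot as it stands.
- The arm moves only by the tool move_arm, never from a script. Its arguments are lists of equal length, an entry for each row: "dp": the shift along the tool's x, y, z scaled (see below), a list of three; "turn": the turn, a rotation vector about the tool's x, y, z scaled (see below), a list of three; "claw": the closure, from 0 (fully open) to 1 (shut). A call has 1 to 12 rows; each row is the pose to reach, as a shift and turn from the pose commanded when the call began, along the tool's axes at that moment, turning the shorter way round; what a row does not reach only later rows make up. The controller multiplies each number of a shift by 250 mm and each number of a turn by 360 degrees. A row lasts 1/8 s, in which the tool goes at most 62.5 mm and 10.7 degrees, less where a joint would pass 70% of its speed; a pose out of reach is approached as far as the arm can. A call with a number of a shift or a turn outside -1 to 1 is refused whole. A call with a gripper value outside its range is refused whole. The fingers move at their own pace and stop on an object; the grip force is fixed at half the most. Time passes only in rows, so rows that repeat a pose let the fingers close. It gives the time, the measured TCP pose, the force and the opening at its end, in the units of the state.
- sense(): the state, without advancing time (a new reading comes with each control period).
- read_camera(name): name is "scene" or "side" or "wrist"; returns the picture (400x640x3 uint8, blue, green, red); there is no depth.
- camera_info(name): a dict with "K" (3x3 intrinsics, pixels), "rvec" (rotation vector, rad) and "tvec" (3), from world to camera coordinates, as OpenCV has them. Camera axes: x right, y down, z forward; pixel columns grow to the right and rows downward; lengths in m; the calibration is good to about 2 mm. A picture is of the moment at which its call begins: read the wrist's pose just before it. camera_info takes no time and is no camera call; for the wrist camera it gives the pose at the moment of the call.
- hand_in(): hands the job in, once; it reports no verdict.
The state is a dict: "clock": time; "joint_positions": joint angles; "dq": joint speeds; "effort": joint torques, N m; "tool_pos": TCP position; "tool_rot": TCP orientation; "ft_force": force on the tool from outside, world axes, zero at the start; "wrist_torque": the same for the moment, N m; "opening": finger opening in m.
Only numpy, scipy, OpenCV 4.12 (cv2) and the standard library are available. Lean on these libraries where they do the work, as an engineer would, in place of code of your own. Each camera call takes 0.05 s, during which the arm holds its last target. There are 200 camera calls.

### The job

Pick up the drip strip by its red rib and slide its plain long edge squarely about 25 mm under the blue hinged skirt at the foot of the candling lamp housing, the whole edge between the skirt's two ends and without lifting the skirt. Then press the strip flat on the dark base plate with a firm push of about 10 N and finish like that, still holding it down, so that it can be fastened; leave the egg cup, the petri dish and the weight where they stand.

Things in the scene. Friction and masses are not known exactly. Their poses are not given: they have to be found in the camera images.
- lamp: Cream painted lamp housing fixed to the table: box 150 (x) x 240 (y) x 90 mm high, round amber window with black rubber ring and a green rocker switch on top (highest point 102 mm). Origin on the table top, under the hinge line of the blue skirt, midway along it. Own +x points from the skirt into the housing (the box begins at x = +3 mm), so the strip goes in along +x; y runs along the skirt, z up. It stands in a different place and yaw each time (yaw within 0.3 rad).
- skirt (a joint): Hinge of the blue skirt, a rigid steel plate 3 mm thick, 180 mm long (lamp y = -90 to +90 mm), reaching from the housing 60 mm forward (lamp x = -60 to -2 mm). 0 rad = level, resting on its stop, with its underside 11 mm above the table (9 mm above the base plate) all over; positive = free edge lifted (0.1 rad lifts the edge 6 mm). It is held down by its own weight only (150 g) and lifts at a touch of about 1 N from below.
- skirt_edge (a point): Middle of the lower front (free) edge of the skirt, 60 mm in front of the hinge line, 11 mm above the table when level.
- strip: Drip strip, one rigid piece of 220 g (varies by up to 40 %): a flat bare metal leaf 100 (x) x 140 (y) x 4 mm, with a red upright rib along y, 10 mm thick and 120 mm long, standing from the leaf to 40 mm above the strip's underside, its centre plane at x = -35 mm. Origin in the middle of the leaf's underside; z up; +x points from the rib to the plain long edge (x = +50 mm), which goes under the skirt. Lies flat on the table at the start.
- edge_left (a point): Corner of the strip's plain edge, on the underside, at strip (+50, +70, 0) mm.
- edge_right (a point): Corner of the strip's plain edge, on the underside, at strip (+50, -70, 0) mm.
- rib_top (a point): Middle of the top of the red rib, 40 mm above the strip's underside, at strip (-35, 0, 40) mm; its axes are the strip's. Grip the rib here, across its 10 mm thickness, from above; the top 36 mm of the rib stand clear of the leaf.
- egg_cup: Beige bakelite egg cup with a brown egg, 50 mm across, 88 mm high with the egg; origin in the middle of its foot. A bystander: leave alone.
- petri_dish: Open glass petri dish, 90 mm across, 15 mm high; origin under its centre. A bystander: leave alone.
- weight: Dark steel weight with a knob on top, 56 mm across, 70 mm high, 0.9 kg; origin under its centre. A bystander: leave alone.
- base_plate: Dark steel base plate fixed to the table in front of the lamp housing, a hard flat sheet 180 (x) x 200 (y) x 2 mm, its top 2 mm above the table; it spans lamp x = -180 to 0 mm and lamp y = -100 to +100 mm, so its hidden end lies under the skirt. Origin in the middle of its underside, at lamp (-90, 0, 0) mm, axes parallel to the lamp's. The strip is held down on it.
Things that resemble listed ones, but are neither listed nor needed, are in the scene too. Several things look just like the strip: the one meant starts nearest to the robot's base.

How it is judged:
On the way:
1. the strip's plain edge lies under the skirt, 15 to 40 mm deep at both corners (x of edge_left in the frame of lamp between -0.045 and -0.02 m and x of edge_right in the frame of lamp between -0.045 and -0.02 m and y of edge_left in the frame of lamp below 0.09 m and y of edge_right in the frame of lamp above -0.09 m and height (world z) of each of edge_left, edge_right below 0.008 m), for 0.2 s.
At the end, for the whole second after the job is handed in: The plain edge lies 15 to 40 mm under the skirt at both corners, between its ends; the strip is flat (corners within 4 mm of the base plate, tilt under 0.04 rad) and still, the skirt is down (under 0.04 rad), and the fingers hold the strip, pressed on the base plate with over 6 N (x of edge_left in the frame of lamp between -0.045 and -0.02 m and x of edge_right in the frame of lamp between -0.045 and -0.02 m and y of edge_left in the frame of lamp below 0.09 m and y of edge_right in the frame of lamp above -0.09 m and height (world z) of each of edge_left, edge_right below 0.006 m and angle between strip's own z axis and vertical below 0.04 rad and value of joint skirt below 0.04 rad and contact force between strip and base_plate above 6 N and contact force between the fingers and strip above 3 N and linear speed of strip below 0.01 m/s); the arm keeps its last pose, push and grip.
It fails at once if the skirt is lifted (its free edge by more than about 5 mm) (value of joint skirt above 0.085 rad).
It fails at once if a bystander is shifted by more than 20 mm (distance of any of egg_cup, petri_dish, weight from where it was at the start of the episode above 0.02 m).
It also fails if it takes over 45 s, if anything falls off the work surface, if the arm or the gripper's body presses on something with over 40 N, if the wrist force passes 120 N, or if a joint passes its speed limit or range.

## Working session

There is one attempt and no reset: what is moved stays moved. The work goes in short steps, Python scripts to look and compute and a tool call to move; the robot and the scene stay as the last step left them, time stands still between calls to the robot, and variables do not carry over. Pictures are saved under pics/ and viewed, about 8 in all and at most 12, crops included, and the job is handed in when it is done.

Besides the shell and the picture viewer there is one more tool, called after "Request:" by a JSON object that holds its "api" and its "payload", one argument or row to a line. move_arm: Moves the arm, as the interface text tells. Its arguments: {"type":"object","properties":{"dp":{"type":"array","items":{"type":"array","items":{"type":"number"}}},"turn":{"type":"array","items":{"type":"array","items":{"type":"number"}}},"claw":{"type":"array","items":{"type":"number"}}},"required":["dp","turn","claw"]}

```bash
mkdir -p pics
cat > h.py <<'E'
import numpy as np, cv2
from rig import *
from scipy.spatial.transform import Rotation as R
def ray(ci,uv,z):
    Rm=cv2.Rodrigues(np.array(ci["rvec"],float))[0];t=np.array(ci["tvec"],float).ravel();K=np.array(ci["K"],float)
    c=-Rm.T@t
    p=np.c_[np.atleast_2d(uv).astype(float),np.ones(len(np.atleast_2d(uv)))]
    d=(Rm.T@np.linalg.inv(K)@p.T).T
    return c+d*((z-c[2])/d[:,2])[:,None]
def proj(ci,P):
    return cv2.projectPoints(np.atleast_2d(P).astype(float),np.array(ci["rvec"],float),np.array(ci["tvec"],float),np.array(ci["K"],float),None)[0][:,0]
E
python3 - <<'E'
from h import *
s=sense();print(s)
a=read_camera("scene");b=read_camera("side")
cv2.imwrite("pics/scene0.png",a);cv2.imwrite("pics/side0.png",b)
for n in("scene","side"):print(n,camera_info(n))
E
```

```text
{'clock': 0.0, 'joint_positions': array([ 1.03639500e+00,  3.51221798e-01,  1.65244658e+00,  9.09824697e-06,
        1.13905019e+00, -8.46077002e-02]), 'dq': array([ 0.00033858,  0.00044546, -0.00147146,  0.00092534,  0.00186561,
       -0.00095932]), 'effort': array([ 1.31329165e-03, -5.06103230e+01, -2.91405559e+01, -7.08379412e-05,
        4.55618429e-03,  1.71653475e-06]), 'tool_pos': array([0.23894006, 0.49502235, 0.23075777]), 'tool_rot': array([-7.00520813e-01, -3.06213457e+00,  1.68041115e-03]), 'ft_force': array([ 0.4994203 , -0.12884919, -0.60765332]), 'wrist_torque': array([-0.01960838,  0.0197439 , -0.00685789]), 'opening': 0.08570308669882247}
scene {'K': array([[468.92610312,   0.        , 319.27275172],
       [  0.        , 468.92610312, 201.94590363],
       [  0.        ,   0.        ,   1.        ]]), 'rvec': array([ 2.05160297,  0.62190861, -0.36711759]), 'tvec': array([-0.3920775 , -0.171652  ,  2.05167016])}
side {'K': array([[428.31790751,   0.        , 317.65916429],
       [  0.        , 428.31790751, 196.95977289],
       [  0.        ,   0.        ,   1.        ]]), 'rvec': array([ 2.29589884, -0.25490403,  0.14375658]), 'tvec': array([-0.5911588 ,  0.04158291,  1.38085363])}
```

View pics/scene0.png

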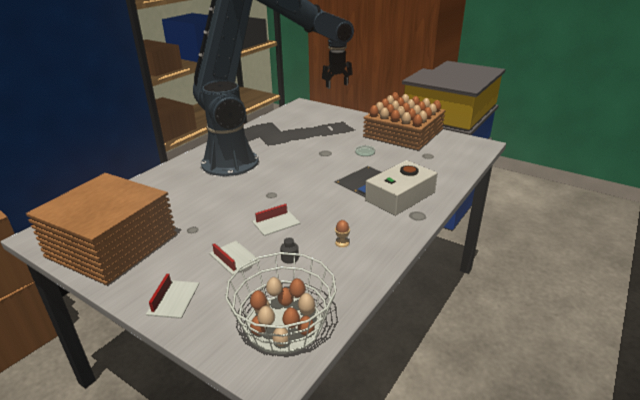

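View pics/side0.png

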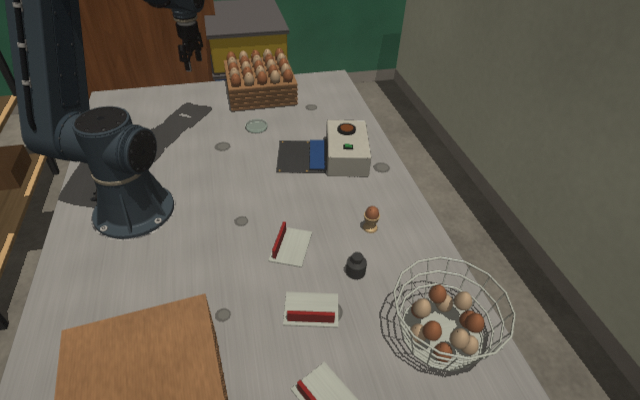

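The side view shows the wanted strip at about (290,244), its red rib to the left. The blue skirt is at (317,154), the base plate at (295,156), the petri dish at (256,126), the egg cup at (372,218) and the weight at (356,265). In the scene view the same strip is at (275,217).

Run:
```python
from h import *
ci=camera_info("side");b=cv2.imread("pics/side0.png")
P=lambda uv,z:np.round(ray(ci,uv,z),3).tolist()
print("leaf corners",P([(311,234),(302,265),(271,261)],0.004))
print("petri",P((256,127),.01),"cup",P((371,230),0),"weight",P((356,272),0))
hsv=cv2.cvtColor(b,cv2.COLOR_BGR2HSV)
def big(m,near):
    cs=cv2.findContours(m,cv2.RETR_EXTERNAL,cv2.CHAIN_APPROX_NONE)[0]
    return min((c for c in cs if cv2.contourArea(c)>40),key=lambda c:np.hypot(*(c[:,0].mean(0)-near)))
red=cv2.inRange(hsv,(0,150,50),(8,255,255))|cv2.inRange(hsv,(172,150,50),(180,255,255))
c=big(red,(280,240));print("rib",cv2.boxPoints(cv2.minAreaRect(c)).tolist(),P(cv2.boxPoints(cv2.minAreaRect(c)),.04))
blue=cv2.inRange(hsv,(100,120,40),(130,255,255))
c=big(blue,(317,154));q=cv2.boxPoints(cv2.minAreaRect(c));print("skirt",q.tolist(),P(q,.014))
print("plate",P([(281,141),(277,171)],.002))
w=camera_info("wrist");print(w)
s=sense();Rt=R.from_rotvec(s["tool_rot"]).as_matrix();print(Rt)
Rm=cv2.Rodrigues(w["rvec"])[0];cw=-Rm.T@w["tvec"];print("cam in tool",Rt.T@(cw-s["tool_pos"]),"axis",Rt.T@Rm.T[:,2], "camx",Rt.T@Rm.T[:,0])
v=cv2.resize(b[110:290,230:400],None,fx=4,fy=4)[:, :];v=cv2.resize(b[125:275,240:390],None,fx=4,fy=4,interpolation=cv2.INTER_CUBIC);cv2.imwrite("pics/c1.png",v)
```

```text
leaf corners [[0.533, -0.226, 0.004], [0.482, -0.338, 0.004], [0.398, -0.305, 0.004]]
petri [[0.442, 0.391, 0.01]] cup [[0.721, -0.245, -0.0]] weight [[0.627, -0.392, 0.0]]
rib [[271.3561706542969, 252.38357543945312], [282.9041442871094, 221.58905029296875], [285.5342712402344, 222.57534790039062], [273.9862976074219, 253.369873046875]] [[0.401, -0.304, 0.04], [0.453, -0.191, 0.04], [0.46, -0.196, 0.04], [0.407, -0.309, 0.04]]
skirt [[310.0, 141.0], [324.0, 141.0], [324.0, 168.0], [310.0, 168.0]] [[0.634, 0.246, 0.014], [0.688, 0.235, 0.014], [0.647, 0.071, 0.014], [0.598, 0.081, 0.014]]
plate [[0.527, 0.285, 0.002], [0.481, 0.103, 0.002]]
{'K': array([[342.90103223,   0.        , 323.70039817],
       [  0.        , 342.90103223, 198.14270598],
       [  0.        ,   0.        ,   1.        ]]), 'rvec': array([-2.46841972, -1.54792066, -0.20002484]), 'tvec': array([-0.5483026 , -0.03290833,  0.37796429])}
[[-9.00548493e-01  4.34755282e-01 -5.05756386e-04]
 [ 4.34755571e-01  9.00548057e-01 -8.89458119e-04]
 [ 6.87613155e-05 -1.02088058e-03 -9.99999477e-01]]
cam in tool [ 0.06475332 -0.00077848 -0.14186098] axis [-0.25715775 -0.00110356  0.96636881] camx [-1.07378008e-03  9.99999057e-01  8.56221439e-04]
```

View pics/c1.png

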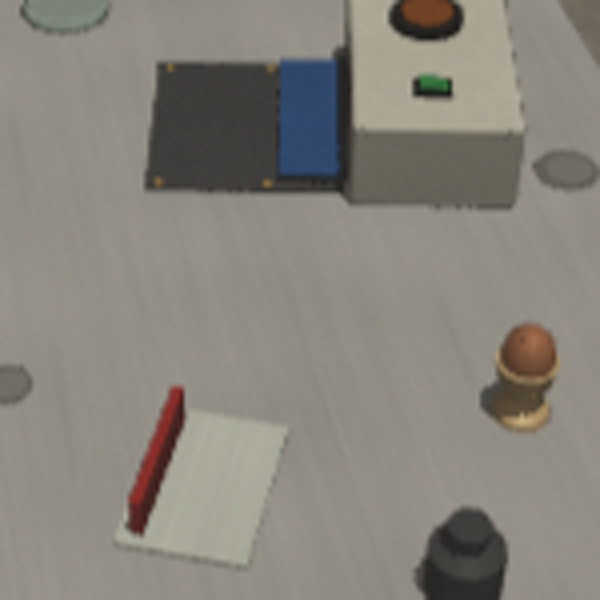

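The crop shows the plate, skirt and strip clearly, and nothing overlaps them. Going above the rib.

Request:
{"api": "move_arm", "payload": {
  "dp": [
    [-0.98, -1, 0],
    [-0.98, -1, 0],
    [-0.98, -1, 0],
    [-0.98, -1, 0],
    [-0.98, -1, 0],
    [-0.98, -1, 0],
    [-0.98, -1, 0]
  ],
  "turn": [
    [0, 0, 0],
    [0, 0, 0],
    [0, 0, 0],
    [0, 0, 0],
    [0, 0, 0],
    [0, 0, 0],
    [0, 0, 0]
  ],
  "claw": [0, 0, 0, 0, 0, 0, 0]
}}

```text
clock: 0.98
tool_pos: [0.3515, 0.1619, 0.2313]
tool_rot: [-0.706, -3.061, 0.0]
ft_force: [0.0, 0.7, 0.9]
opening: 0.0853
```

Request:
{"api": "move_arm", "payload": {
  "dp": [
    [-1, -1, 0],
    [-1, -1, 0],
    [-1, -1, 0],
    [-1, -1, 0],
    [-1, -1, 0],
    [-1, -1, 0],
    [-1, -1, 0],
    [-1, -1, 0],
    [-1, -1, 0],
    [-1, -1, 0]
  ],
  "turn": [
    [0, 0, 0.247],
    [0, 0, 0.247],
    [0, 0, 0.247],
    [0, 0, 0.247],
    [0, 0, 0.247],
    [0, 0, 0.247],
    [0, 0, 0.247],
    [0, 0, 0.247],
    [0, 0, 0.247],
    [0, 0, 0.247]
  ],
  "claw": [0, 0, 0, 0, 0, 0, 0, 0, 0, 0]
}}

```text
clock: 2.22
tool_pos: [0.4677, -0.1694, 0.231]
tool_rot: [-2.643, -1.697, 0.0]
ft_force: [-0.8, 0.4, 0.4]
opening: 0.0856
```

Run:
```python
from h import *
s=sense();print(s["clock"],s["tool_pos"],s["joint_positions"]);print(R.from_rotvec(s["tool_rot"]).as_matrix().round(3))
cv2.imwrite("pics/w1.png",read_camera("wrist"))
ci=camera_info("wrist");print(proj(ci,[(.43,-.25,.04)]))
```

```text
2.225 [ 0.46774614 -0.16936153  0.23103163] [-4.41080590e-01  2.55840927e-01  1.78400586e+00  1.55006902e-04
  1.10232157e+00 -1.15030696e-02]
[[ 0.417  0.909 -0.   ]
 [ 0.909 -0.417  0.   ]
 [ 0.    -0.001 -1.   ]]
[[323.06167532 256.92864143]]
```

View pics/w1.png

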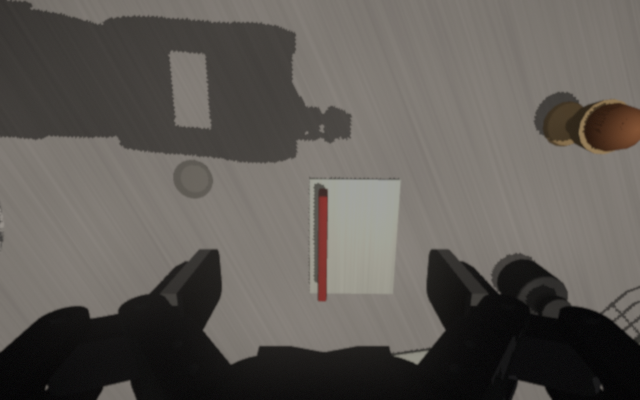

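The wrist view shows the strip upright in the picture: leaf from (310,178) to (400,293), rib top from (323,190) to (322,300). Measuring it.

Run:
```python
from h import *
a=cv2.imread("pics/w1.png");ci=camera_info("wrist");s=sense();T=R.from_rotvec(s["tool_rot"]).as_matrix()
hsv=cv2.cvtColor(a,cv2.COLOR_BGR2HSV)
red=cv2.inRange(hsv,(0,130,40),(8,255,255))|cv2.inRange(hsv,(172,130,40),(180,255,255))
red[:, :300]=0;red[:,345:]=0;red[310:]=0
top=red&cv2.inRange(hsv,(0,0,115),(180,255,255))
for n,m in(("red",red),("top",top)):
    c=max(cv2.findContours(m,0,2)[0],key=cv2.contourArea);q=cv2.boxPoints(cv2.minAreaRect(c))
    p=ray(ci,q,.04);print(n,q.round(1).tolist(),p[:,:2].round(4).tolist(),"mid",p.mean(0).round(4),"len",np.linalg.norm(p[0]-p[1]).round(3),np.linalg.norm(p[2]-p[1]).round(3))
leaf=cv2.inRange(hsv,(25,0,150),(110,45,255));leaf[:170]=0;leaf[300:]=0;leaf[:,:300]=0;leaf[:,420:]=0
c=max(cv2.findContours(leaf,0,2)[0],key=cv2.contourArea)
q=cv2.approxPolyDP(cv2.convexHull(c),4,True)[:,0];p=ray(ci,q,.004)
for i in range(len(q)):print(q[i],p[i,:2].round(4),((p[i]-s["tool_pos"])@T).round(4))
```

```text
red [[317.70001220703125, 300.0], [319.0, 195.89999389648438], [326.5, 196.0], [325.20001220703125, 300.1000061035156]] [[0.4034, -0.2939], [0.454, -0.188], [0.4608, -0.1912], [0.4108, -0.2974]] mid [ 0.4323 -0.2426  0.04  ] len 0.117 0.008
top [[319.0, 197.0], [326.0, 197.0], [326.0, 300.0], [319.0, 300.0]] [[0.4535, -0.189], [0.4599, -0.1919], [0.4116, -0.2977], [0.4047, -0.2945]] mid [ 0.4324 -0.2433  0.04  ] len 0.007 0.116
[399 181] [ 0.5366 -0.2175] [-0.015   0.0827  0.2271]
[391 291] [ 0.4786 -0.3393] [-0.1499  0.0806  0.2271]
[329 291] [ 0.411  -0.3083] [-0.1499  0.0062  0.2271]
[311 271] [ 0.4025 -0.2755] [-0.1235 -0.0151  0.2271]
[310 181] [ 0.4477 -0.1767] [-0.0149 -0.0151  0.2271]
```

Request:
{"api": "move_arm", "payload": {
  "dp": [
    [-0.325, -0.007, 0.3],
    [-0.325, -0.007, 0.3],
    [-0.325, -0.007, 0.7],
    [-0.325, -0.007, 0.7],
    [-0.325, -0.007, 0.8],
    [-0.325, -0.007, 0.876],
    [-0.325, -0.007, 0.876],
    [-0.325, -0.007, 0.876],
    [-0.325, -0.007, 0.876]
  ],
  "turn": [
    [0, 0, 0.002],
    [0, 0, 0.002],
    [0, 0, 0.002],
    [0, 0, 0.002],
    [0, 0, 0.002],
    [0, 0, 0.002],
    [0, 0, 0.002],
    [0, 0, 0.002],
    [0, 0, 0.002]
  ],
  "claw": [0, 0, 0, 0, 0, 0, 0, 0, 0]
}}

```text
clock: 3.4
tool_pos: [0.4324, -0.2435, 0.0132]
tool_rot: [2.654, 1.678, 0.001]
ft_force: [0.5, -0.2, 0.9]
opening: 0.0856
```

Request:
{"api": "move_arm", "payload": {
  "dp": [
    [0, 0, 0],
    [0, 0, 0],
    [0, 0, 0],
    [0, 0, 0],
    [0, 0, 0],
    [0, 0, 0],
    [0, 0, 0],
    [0, 0, 0]
  ],
  "turn": [
    [0, 0, 0],
    [0, 0, 0],
    [0, 0, 0],
    [0, 0, 0],
    [0, 0, 0],
    [0, 0, 0],
    [0, 0, 0],
    [0, 0, 0]
  ],
  "claw": [1, 1, 1, 1, 1, 1, 1, 1]
}}

```text
clock: 4.4
tool_pos: [0.4321, -0.2434, 0.0124]
tool_rot: [2.655, 1.678, 0.0]
ft_force: [-0.3, 0.9, 4.8]
opening: 0.0089
```

Request:
{"api": "move_arm", "payload": {
  "dp": [
    [0, 0, -0.1],
    [0, 0, -0.2],
    [0, 0, -0.3],
    [0, 0, -0.4],
    [0, 0, -0.4],
    [0.3, -0.1, -0.4],
    [0.5, -0.16, -0.4],
    [0.7, -0.22, -0.4],
    [0.85, -0.27, -0.4],
    [0.85, -0.27, -0.4]
  ],
  "turn": [
    [0, 0, 0],
    [0, 0, 0],
    [0, 0, 0],
    [0, 0, 0],
    [0, 0, 0],
    [0, 0, 0],
    [0, 0, 0],
    [0, 0, 0],
    [0, 0, 0],
    [0, 0, 0]
  ],
  "claw": [1, 1, 1, 1, 1, 1, 1, 1, 1, 1]
}}

```text
clock: 5.65
tool_pos: [0.4614, -0.0202, 0.1108]
tool_rot: [-2.651, -1.682, 0.003]
ft_force: [-0.5, -0.1, -3.1]
opening: 0.0092
```

Request:
{"api": "move_arm", "payload": {
  "dp": [
    [0.2, -0.06, 0],
    [0.4, -0.13, 0],
    [0.6, -0.2, 0],
    [0.8, -0.26, 0],
    [0.85, -0.27, 0],
    [0.85, -0.27, 0],
    [0.85, -0.27, 0]
  ],
  "turn": [
    [0, 0, -0.01],
    [0, 0, -0.02],
    [0, 0, -0.034],
    [0, 0, -0.034],
    [0, 0, -0.034],
    [0, 0, -0.034],
    [0, 0, -0.034]
  ],
  "claw": [1, 1, 1, 1, 1, 1, 1]
}}

```text
clock: 6.52
tool_pos: [0.4921, 0.197, 0.1118]
tool_rot: [-2.463, -1.95, 0.002]
ft_force: [-0.2, 0.2, -3.1]
opening: 0.0092
```

Run:
```python
from h import *
s=sense();print(s["clock"],s["tool_pos"],s["joint_positions"],s["ft_force"]);print(R.from_rotvec(s["tool_rot"]).as_matrix().round(3))
cv2.imwrite("pics/w2.png",read_camera("wrist"));cv2.imwrite("pics/s2.png",read_camera("side"))
```

```text
6.525 [0.49211137 0.19703315 0.11175958] [ 2.93114773e-01  4.73759976e-01  1.80517504e+00 -2.93252570e-04
  8.63944118e-01  5.24509809e-01] [-0.24003155  0.17776912 -3.11163086]
[[ 0.229  0.973 -0.001]
 [ 0.973 -0.229 -0.001]
 [-0.001 -0.001 -1.   ]]
```

View pics/w2.png

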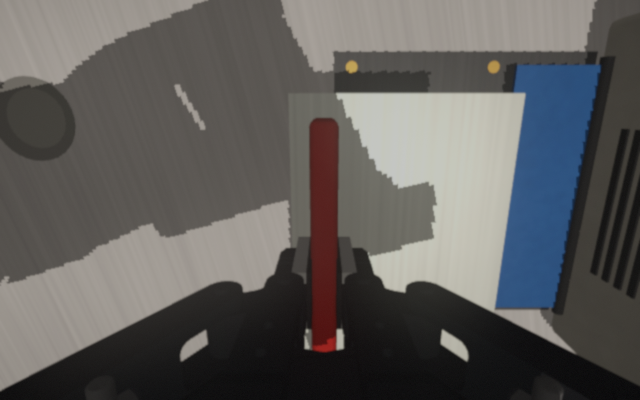

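The strip is held square in the grip. The leaf's plain edge runs from (525,94) to (497,307). The skirt's rear corners are at about (600,66) and (555,308).

Run:
```python
from h import *
a=cv2.imread("pics/w2.png");ci=camera_info("wrist");s=sense();T=R.from_rotvec(s["tool_rot"]).as_matrix();tp=s["tool_pos"]
hsv=cv2.cvtColor(a,cv2.COLOR_BGR2HSV)
b=cv2.inRange(hsv,(100,120,50),(125,255,255));b[:, :450]=0
ys=np.arange(90,290,2)
R_=np.array([(np.nonzero(b[y])[0].max()+.5,y) for y in ys]);L=np.array([(np.nonzero(b[y])[0].min()-.5,y) for y in ys])
xs=np.arange(530,590,3);U=np.array([(x,np.nonzero(b[:,x])[0].min()-.5) for x in xs])
xs=np.arange(510,548,3);D=np.array([(x,np.nonzero(b[:,x])[0].max()+.5) for x in xs])
def line(p,z):
    q=ray(ci,p,z)[:,:2];v=cv2.fitLine(q.astype(np.float32),cv2.DIST_HUBER,0,.001,.001).ravel();return v
hb=line(R_,.014);u=line(U,.014);d=line(D,.014);le=line(L,tp[2]-.0124+.004)
def inter(l,m):
    t=np.linalg.solve(np.c_[l[:2],-m[:2]],m[2:]-l[2:]);return l[2:]+t[0]*l[:2]
A,B=inter(hb,u),inter(hb,d);y=(A-B)/np.linalg.norm(A-B);x=np.array([y[1],-y[0]])
yaw=np.arctan2(x[1],x[0]);O=(A+B)/2+.002*x
print("len",np.linalg.norm(A-B),"yaw",yaw,"O",O,"ends dir yaw",np.arctan2(*u[1::-1]),np.arctan2(*d[1::-1]))
q=ray(ci,np.array([(525,94)]),tp[2]-.0124+.004)
v=le[:2]*np.sign(le[1]);print("edge yaw",np.arctan2(-v[0],v[1]),"tool y yaw",np.arctan2(T[1,1],T[0,1]))
n=np.array([v[1],-v[0]]);print("edge dist ahead of TCP (along strip x)",(le[2:]-tp[:2])@n,"left corner in strip-ish tool",(q[0]-tp)@T)
# side check
c2=camera_info("side");side=cv2.imread("pics/s2.png")
M=lambda X,Y,Z:[*(O+X*x+Y*y),Z]
print("TCP in lamp",(tp[:2]-O)@x,(tp[:2]-O)@y)
pts=[M(-.18,.1,.002),M(-.18,-.1,.002),M(-.06,.09,.014),M(-.06,-.09,.014),M(.003,-.12,.09),M(.153,-.12,.09)]
for p in proj(c2,pts):cv2.circle(side,tuple(int(round(k*8)) for k in p),8,(0,255,255),1,cv2.LINE_AA,3)
cv2.imwrite("pics/s2c.png",cv2.resize(side[100:220,230:400],None,fx=4,fy=4,interpolation=cv2.INTER_CUBIC))
```

```text
len 0.17939301 yaw -0.23073359 O [0.67146176 0.15588178] ends dir yaw -0.23263171 -0.23181322
edge yaw -0.22983035 tool y yaw -0.23152290104774906
edge dist ahead of TCP (along strip x) 0.0850367500841181 left corner in strip-ish tool [0.06916836 0.08437892 0.00833955]
TCP in lamp -0.1838459807979393 -0.0007152076631300735
```

View pics/s2c.png

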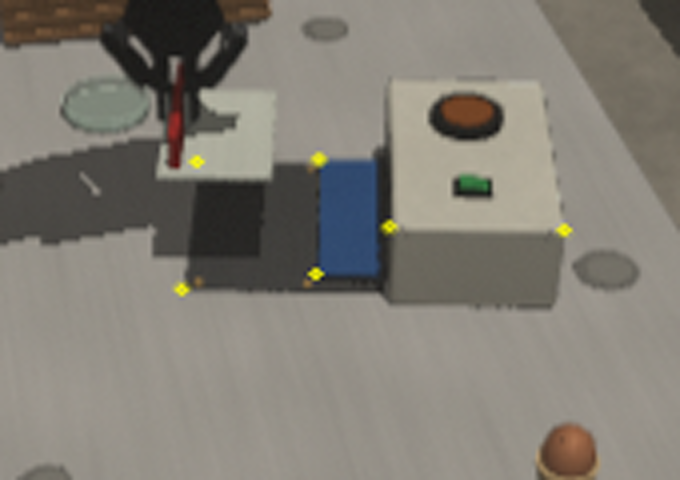

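The yellow projected lamp model lands on the skirt, plate and housing corners, so the lamp pose is confirmed. Descending in front of the skirt.

Request:
{"api": "move_arm", "payload": {
  "dp": [
    [0, 0.095, 0],
    [0, 0.095, 0.15],
    [0, 0.095, 0.25],
    [0, 0.095, 0.32],
    [0, 0.095, 0.36],
    [0, 0.095, 0.376],
    [0, 0.095, 0.376],
    [0, 0.095, 0.376]
  ],
  "turn": [
    [0, 0, 0],
    [0, 0, 0],
    [0, 0, 0],
    [0, 0, 0],
    [0, 0, 0],
    [0, 0, 0],
    [0, 0, 0],
    [0, 0, 0]
  ],
  "claw": [1, 1, 1, 1, 1, 1, 1, 1]
}}

```text
clock: 7.62
tool_pos: [0.5159, 0.1932, 0.0189]
tool_rot: [2.461, 1.952, 0.002]
ft_force: [0.0, 0.8, -3.5]
opening: 0.0086
```

Request:
{"api": "move_arm", "payload": {
  "dp": [
    [0, 0, 0.004],
    [0, 0, 0.004],
    [0, 0, 0.008],
    [0, 0, 0.008]
  ],
  "turn": [
    [0, 0, 0],
    [0, 0, 0],
    [0, 0, 0],
    [0, 0, 0]
  ],
  "claw": [1, 1, 1, 1]
}}

```text
clock: 8.12
tool_pos: [0.5155, 0.1931, 0.0162]
tool_rot: [-2.462, -1.952, 0.0]
ft_force: [0.3, 0.4, -3.0]
opening: 0.0091
```

Request:
{"api": "move_arm", "payload": {
  "dp": [
    [0, 0, 0.003],
    [0, 0, 0.003],
    [0, 0, 0.003]
  ],
  "turn": [
    [0, 0, 0],
    [0, 0, 0],
    [0, 0, 0]
  ],
  "claw": [1, 1, 1]
}}

```text
clock: 8.5
tool_pos: [0.5155, 0.1931, 0.0155]
tool_rot: [-2.462, -1.952, 0.0]
ft_force: [0.1, 0.5, -3.0]
opening: 0.009
```

Request:
{"api": "move_arm", "payload": {
  "dp": [
    [0, 0, 0.003],
    [0, 0, 0.003],
    [0, 0, 0.003]
  ],
  "turn": [
    [0, 0, 0],
    [0, 0, 0],
    [0, 0, 0]
  ],
  "claw": [1, 1, 1]
}}

```text
clock: 8.88
tool_pos: [0.5155, 0.1931, 0.0148]
tool_rot: [-2.462, -1.952, 0.0]
ft_force: [1.3, -0.1, -2.5]
opening: 0.0091
```

Request:
{"api": "move_arm", "payload": {
  "dp": [
    [0, 0, 0.003],
    [0, 0, 0.003],
    [0, 0, 0.003]
  ],
  "turn": [
    [0, 0, 0],
    [0, 0, 0],
    [0, 0, 0]
  ],
  "claw": [1, 1, 1]
}}

```text
clock: 9.25
tool_pos: [0.5156, 0.1931, 0.0145]
tool_rot: [2.461, 1.952, 0.0]
ft_force: [-2.8, -0.3, 4.7]
opening: 0.009
```

Request:
{"api": "move_arm", "payload": {
  "dp": [
    [0, 0, -0.006],
    [0, 0, -0.006],
    [0, 0.02, -0.006],
    [0, 0.04, -0.006],
    [0, 0.06, -0.006],
    [0, 0.08, -0.006],
    [0, 0.1, -0.006],
    [0, 0.12, -0.006],
    [0, 0.14, -0.006],
    [0, 0.161, -0.006],
    [0, 0.161, -0.006],
    [0, 0.161, -0.006]
  ],
  "turn": [
    [0, 0, 0],
    [0, 0, 0],
    [0, 0, 0],
    [0, 0, 0],
    [0, 0, 0],
    [0, 0, 0],
    [0, 0, 0],
    [0, 0, 0],
    [0, 0, 0],
    [0, 0, 0],
    [0, 0, 0],
    [0, 0, 0]
  ],
  "claw": [1, 1, 1, 1, 1, 1, 1, 1, 1, 1, 1, 1]
}}

```text
clock: 10.75
tool_pos: [0.5545, 0.1839, 0.0155]
tool_rot: [-2.461, -1.952, 0.0]
ft_force: [-0.2, 0.4, -2.3]
opening: 0.0091
```

Request:
{"api": "move_arm", "payload": {
  "dp": [
    [0, 0, 0.006],
    [0, 0, 0.006],
    [0, 0, 0.006],
    [0, 0, 0.006]
  ],
  "turn": [
    [0, 0, 0],
    [0, 0, 0],
    [0, 0, 0],
    [0, 0, 0]
  ],
  "claw": [1, 1, 1, 1]
}}

```text
clock: 11.25
tool_pos: [0.5546, 0.184, 0.0145]
tool_rot: [2.461, 1.952, 0.0]
ft_force: [-4.4, -1.2, 5.6]
opening: 0.009
```

Request:
{"api": "move_arm", "payload": {
  "dp": [
    [0, 0, 0.001],
    [0, 0, 0.001],
    [0, 0, 0.001],
    [0, 0, 0.001]
  ],
  "turn": [
    [0, 0, 0],
    [0, 0, 0],
    [0, 0, 0],
    [0, 0, 0]
  ],
  "claw": [1, 1, 1, 1]
}}

```text
clock: 11.75
tool_pos: [0.5546, 0.184, 0.0145]
tool_rot: [2.461, 1.952, -0.0]
ft_force: [-5.3, -1.0, 8.8]
opening: 0.0093
```

Run:
```python
from h import *
s=sense();print(s["clock"],s["tool_pos"],s["ft_force"],s["wrist_torque"]);T=R.from_rotvec(s["tool_rot"]).as_matrix();print(T.round(4)[2])
O=np.array([.67146,.15588]);yaw=-.2307;x=np.array([np.cos(yaw),np.sin(yaw)]);y=np.array([-x[1],x[0]])
print("TCP in lamp",(s["tool_pos"][:2]-O)@x,(s["tool_pos"][:2]-O)@y)
w=read_camera("wrist");b=read_camera("side");ci=camera_info("wrist")
cv2.imwrite("pics/w3.png",w)
cs=camera_info("side");cv2.imwrite("pics/s3.png",cv2.resize(b[100:220,230:400],None,fx=4,fy=4,interpolation=cv2.INTER_CUBIC))
M=lambda X,Y,Z:[*(O+X*x+Y*y),Z]
print("skirt corners level expected",proj(ci,[M(-.06,.09,.014),M(-.06,-.09,.014),M(-.002,.09,.014)]).round(1).tolist())
print("leaf rear/left corner expected",proj(ci,[M(-.135,.07,.006),M(-.06,.07,.006)]).round(1).tolist())
```

```text
11.75 [0.55461808 0.18401834 0.01447384] [-5.27318975 -0.96986761  8.8240255 ] [-0.1652186   0.69361378 -0.0306557 ]
[-0.  0. -1.]
TCP in lamp -0.12018046324289579 0.0006758961191039214
skirt corners level expected [[481.4, 38.3], [440.1, 416.2], [633.3, 38.3]]
leaf rear/left corner expected [[288.5, 93.8], [467.3, 93.8]]
```

View pics/w3.png

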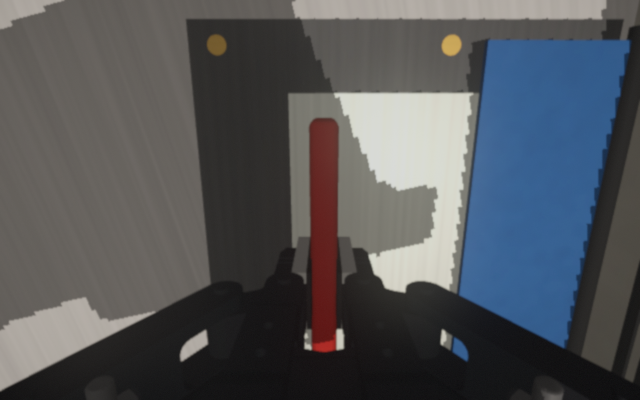

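View pics/s3.png

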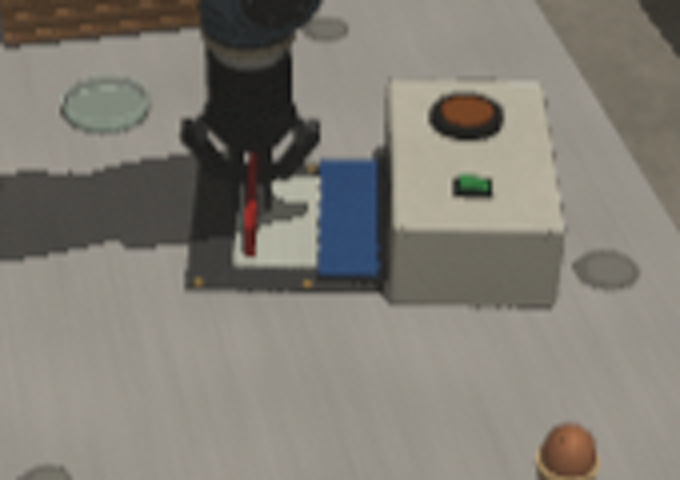

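The leaf lies under the level skirt. Its rear corner at (288,93) matches the prediction of (288.5,93.8), and the bystanders in view haven't moved. One check that the push is steady, then hand in.

Request:
{"api": "move_arm", "payload": {
  "dp": [
    [0, 0, 0],
    [0, 0, 0],
    [0, 0, 0],
    [0, 0, 0]
  ],
  "turn": [
    [0, 0, 0],
    [0, 0, 0],
    [0, 0, 0],
    [0, 0, 0]
  ],
  "claw": [1, 1, 1, 1]
}}

```text
clock: 12.35
tool_pos: [0.5546, 0.184, 0.0145]
tool_rot: [2.461, 1.952, 0.0]
ft_force: [-4.4, -1.1, 8.5]
opening: 0.0088
```

```bash
python3 -c "
from rig import *
s=sense();print(s['ft_force'],s['tool_pos'])
if 5<s['ft_force'][2]<20: print(hand_in())"
```

```text
[-4.39897072 -1.05216276  8.50563919] [0.55463332 0.18400044 0.01445569]
the job is handed in; nothing more can be done
None
```

I gripped the strip by its red rib, carried it to the lamp and slid its plain edge about 25 mm under the skirt. I then pressed it onto the base plate and handed the job in after about 12.4 s, still gripping and pressing.

- **Position:** the plain edge works out at lamp x ≈ -35 mm. It is centred within 1 mm along the skirt and square to within about 0.002 rad.
- **Push:** the wrist read a steady 8.5 N upward. Allowing for the strip's weight (about -3 N when held), that is about 11–12 N on the plate. A sideways force of about 4–5 N also remained.
- **Skirt:** it looked level in both last pictures. In the wrist view its front corner sat about 6 px from where I predicted, which I took as measuring error.
- **Bystanders:** the egg cup and petri dish looked unmoved in the last side view. The weight was outside that crop, so I did not check it again, but the arm did not come near it after the grasp.

No check failed.

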